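# Fit the beacon into the control box's bayonet socket

## Robot

A 6-joint arm with a two-finger parallel gripper is mounted at the origin on the work surface. World frame = base frame: x ahead of the robot, y to its left, z up, the work surface at z = 0. Lengths are in m, angles in rad, forces in N, time in s.
With the tool pointing down it reaches from about 0.35 to 0.725 m from the base axis. Payload 6 kg.
Tool frame: the origin (TCP) lies between the finger pads, 19 mm behind the fingertips; this is the grasp point; z points along the fingers, y is the line along which they close (so a half turn about z gives the same grasp; the last joint's range is limited). The gripper opens to 85 mm and grips with 20 to 120 N. Pads are 22 mm wide; open, the fingers measure 114 mm over their backs; the gripper's body (76 mm by 85 mm) begins 54 mm behind the grasp point. The pads swing forward as they close: fully open they stand 13 mm farther back than shut.
Start: joints at [1.562, 0.04, 0.085, 0, -1.615, -0.334], TCP at [0.202, 0.565, 0.25] pointing down, gripper open.
Joint ranges: [-2.56, 2.56], [-1.29, 2.01], [-1.08, 1.49], [-3.29, 1.98], [-2.81, -0.18], [-2.99, 2.99]. Speed limits (rad/s): [2.57, 2.57, 3.01, 3.14, 3.14, 3.14].

## Interface

Orientations are given as a rotation vector (axis times angle).
In Python, from workcell import arm gives the robot as it stands.
- The arm moves only by the tool step_arm, never from a script. Its argument "series" is a list of rows, each an object of numbers: "tx", "ty", "tz": the shift along the tool's x, y, z in cm; "ax", "ay", "az": the turn, a rotation vector about the tool's x, y, z in degrees. A call has 1 to 8 rows; each row is the pose to reach, as a shift and turn from the pose commanded when the call began, along the tool's axes at that moment; what a row does not reach only later rows make up. A row lasts 1/12 s, in which the tool goes at most 41.7 mm and 7.16 degrees, less where a joint would pass 70% of its speed; a pose out of reach is approached as far as the arm can. A call with a gripper value outside its range is refused whole. "gripper" is the finger opening in cm, from 0 to 8.54, set as the call begins (left out, the last holds). The fingers move at their own pace and stop on an object; "grip_force" is the grip in N (left out, the last holds). Time passes only in rows, so rows that repeat a pose let the fingers close. It gives the time, the measured TCP pose, the force, the opening and the grip force at its end, in the units of the state.
- arm.get_state(): the state, without advancing time (a new reading comes with each control period).
- arm.get_image(name): name is "scene" or "top"; returns a dict with "color" (480x640x3 uint8, red, green, blue), "K" (3x3 intrinsics, pixels), "view" (4x4, takes a point from world to camera coordinates). Camera axes: x right, y down, z forward; pixel columns grow to the right and rows downward; lengths in m; the calibration is good to about 2 mm. A picture is of the moment at which its call begins. There is no depth.
- arm.hand_in(): hands the job in; it is judged then, once.
Trained networks look in the newest picture that a camera, given by its name, has taken for a name from the list of things; names that differ only in an ending like _2 or _b are one class to them, and where a whole thing is asked for, a point or a joint stands for the part that bears it (a point fixed in the world has none). Each returns a list of dicts, best first, with "score" (0 to 1); they miss things now and then, are a little off and sometimes report something else, mostly with a low value. They report only what shows in the picture. A call takes as long as a camera call.
- arm.silhouettes(camera, thing): "region" (480x640 bool, what is visible of it) and "uv" ([column, row] in pixels, amid what is visible of it).
The state is a dict: "clock": time; "joint_positions": joint angles; "qd": joint speeds; "effort": joint torques, N m; "position": TCP position; "ee_rot": TCP orientation; "force": force on the tool from outside, world axes, zero at the start; "torque": the same for the moment, N m; "gripper_width": finger opening in m; "grip_force": force on a finger pad.
Only numpy, scipy, OpenCV 4.12 (cv2) and the standard library are available. Lean on these libraries where they do the work, as an engineer would, in place of code of your own. Each camera call takes 0.05 s, during which the arm holds its last target. There are 200 camera calls.

## Task

Fit the signal beacon (the one with the eight-sided grip collar and two lugs) into the empty bayonet socket on the sloping cover of the control box: find where its lugs drop into the slots, push it in against the spring, turn it a quarter clockwise to the stop and let go, so that it clicks home and stays locked. Leave the other loose things on the bench where they are.

Things in the scene. Friction and masses are not known exactly. Their poses are not given: they have to be found in the camera images.
- beacon: Signal beacon, 100 mm tall, 0.15 to 0.31 kg, standing upright, loose, at any yaw. Origin: centre of its underside, z up its axis. Black spigot of radius 20 mm, z 0 to 52 mm (foot chamfered 5 mm high, 4 mm wide); grey eight-sided grip collar z 52 to 78 mm; low white lens of radius 21 mm to z = 100 mm. Half a turn gives the same part.
- beacon_grip (a point): Point on the beacon's axis, 68 mm above its underside, inside the collar: put the TCP here, so the fingertips stay clear of the socket. The collar is 50 mm across flats; its eight 21 mm wide flats face the beacon's x and y axes and the 45 degree directions between.
- beacon_lug (a point): Outer end of one of the beacon's two lugs, on its +x side (the other is on -x). Lugs reach out to radius 27 mm, 9 mm wide, z 22 to 30 mm above the underside.
- socket: Bayonet socket in the cover (tilted 30 degrees, low edge towards the robot). Origin: centre of its mouth, on the top face of its steel lip, 8 mm above the cover, some 150 mm above the bench. z points out along the socket's axis, x up the slope, y left. Bore radius 21.3 mm all the way down, outside radius 40 mm. Lip 8 mm thick, with two 14 mm wide slots for the lugs, facing each other.
- socket_slots (a point): Centre of the mouth again. The slots lie nominally along the socket's x axis, but the steel insert was clamped up to 24 degrees either way, which no pose tells: look, or feel by turning. Lugs lying on the lip: the beacon's underside is 22 mm below the mouth. Lugs over the slots (within about 3 degrees): it drops 8 mm more onto a spring plunger and can stand there by itself.
- socket_rest (a point): On the axis 30 mm below the mouth: the underside when the lugs have dropped in the slots. Pushing from here to the hard stop at 42 mm takes 4 N rising to 12 N. From 38 mm the lugs pass under the lip and the beacon turns clockwise seen from outside (negative about z) by 90 degrees to a stop; the other way is blocked.
- socket_home (a point): On the axis 34 mm below the mouth: the beacon's underside when locked. Let go at the end of the quarter turn, the spring lifts the lugs 4 mm into two pockets under the lip.
- console: Grey control box, 180 mm up the slope x 240 wide x 80 mm deep, tilted 30 degrees on a fixed steel stand 240 x 260 mm; about 190 mm high at its back edge. It can stand turned up to 15 degrees. Three small operators up to 25 mm high stand on the cover 115 mm left (+y) of the socket. Origin on the bench under the box, x away from the robot at zero yaw.
- sounder: Bystander: round grey sounder, no lugs, radius 31 mm, 70 mm tall, loose, upright; origin under its centre.
- battery: Bystander: tool battery, 75 x 60 x 53 mm, loose; origin under its centre.
- hammer: Bystander: hammer lying on the bench, loose, along its x axis.
- wrench: Bystander: wrench lying on the bench, loose, along its x axis.
- screwdriver: Bystander: screwdriver lying on the bench, loose, along its x axis.
- tape: Bystander: roll of black tape lying flat, radius 50 mm, 24 mm high, loose; origin under its centre.
- spray: Bystander: spray can standing upright, radius 30 mm, 170 mm tall, loose; origin under its centre.

How it is judged:
By the outcome, as a careful person would: the job done as asked, in the order asked, and still so for the second after the job is handed in, with the robot touching nothing.
It also fails if it takes over 64 s, if anything falls off the work surface, if the arm or the gripper's body presses on something with over 40 N, if the wrist force passes 120 N, or if a joint passes its speed limit or range.

## Working session

There is one attempt and no reset: what is moved stays moved. The work goes in short steps, Python scripts to look and compute and a tool call to move; the robot and the scene stay as the last step left them, time stands still between calls to the robot, and variables do not carry over. Pictures are saved under pics/ and viewed, at most 10 in all, crops included, and the job is handed in when it is done.

Besides the shell and the picture viewer there is one more tool, called after "Emit:" as a command line: name --argument value ..., lists and objects as JSON in quotes. step_arm: Moves the arm, as the interface text tells. Its arguments: {"type":"object","properties":{"series":{"type":"array"},"gripper":{"type":"number"},"grip_force":{"type":"number"}},"required":["series"]}

```bash
mkdir -p pics; ls; python3 - <<'E'
from workcell import arm
import cv2,numpy as np
s=arm.get_state();print({k:np.round(v,3).tolist() for k,v in s.items()})
for c in("scene","top"):
    im=arm.get_image(c);cv2.imwrite(f"pics/{c}0.png",im["color"][...,::-1]);print(c,im["K"].round(1).tolist(),im["view"].round(4).tolist())
    for t in("beacon","beacon_lug","socket","console","sounder"):
        for r in arm.silhouettes(c,t)[:3]:print(c,t,round(r["score"],2),np.round(r["uv"],1),r["region"].sum())
E
```

```text
pics
{'clock': 0.0, 'joint_positions': [1.562, 0.041, 0.084, -0.0, -1.615, -0.334], 'qd': [-0.0, 0.0, -0.002, -0.002, -0.0, -0.0], 'effort': [-0.0, -36.821, 34.742, 6.933, -0.005, -0.0], 'position': [0.201, 0.565, 0.249], 'ee_rot': [3.094, -0.536, -0.0], 'force': [-0.071, 0.006, -0.112], 'torque': [0.014, 0.013, -0.033], 'grip_force': 0.0, 'gripper_width': 0.085}
scene [[478.5, 0.0, 320.0], [0.0, 478.5, 235.9], [0.0, 0.0, 1.0]] [[-0.8644, 0.5026, -0.0154, 0.5192], [0.415, 0.6957, -0.5864, -0.1678], [-0.2839, -0.5132, -0.8099, 1.6455], [0.0, 0.0, 0.0, 1.0]]
scene beacon 0.88 [285.1 171.8] 330
scene beacon_lug 0.65 [282.4 172.7] 326
scene socket 0.7 [292.5 241.7] 476
scene console 0.91 [291.3 276.1] 8069
scene console 0.69 [285.6 174. ] 298
scene console 0.46 [295.  241.3] 562
scene sounder 0.79 [353.1 224.8] 466
scene sounder 0.5 [292.3 243.6] 553
top [[590.5, 0.0, 320.6], [0.0, 590.5, 239.1], [0.0, 0.0, 1.0]] [[0.0155, -0.9999, 0.0031, -0.0025], [-0.9878, -0.0158, -0.155, 0.5718], [0.155, -0.0007, -0.9879, 1.3528], [0.0, 0.0, 0.0, 1.0]]
top beacon 0.88 [473.5 256.2] 521
top beacon_lug 0.84 [473.4 259.6] 528
top socket 0.79 [331.1 186.3] 1310
top console 0.57 [313.1 187.7] 10417
top sounder 0.57 [343.7 295.8] 584
```

```bash
python3 - <<'E'
import cv2,numpy as np
a=cv2.imread("pics/scene0.png");b=cv2.imread("pics/top0.png")
cv2.imwrite("pics/c1.png",np.hstack([cv2.resize(a[120:320,190:390],(400,400)) , cv2.resize(b[140:340,180:380],(400,400))]))
f=lambda i:cv2.resize(i,None,fx=6.6,fy=6.6,interpolation=cv2.INTER_CUBIC)
cv2.imwrite("pics/c2.png",np.hstack([f(a[145:205,255:315]),f(b[225:285,440:500])]))
E
```

```text
(no output)
```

View pics/top0.png

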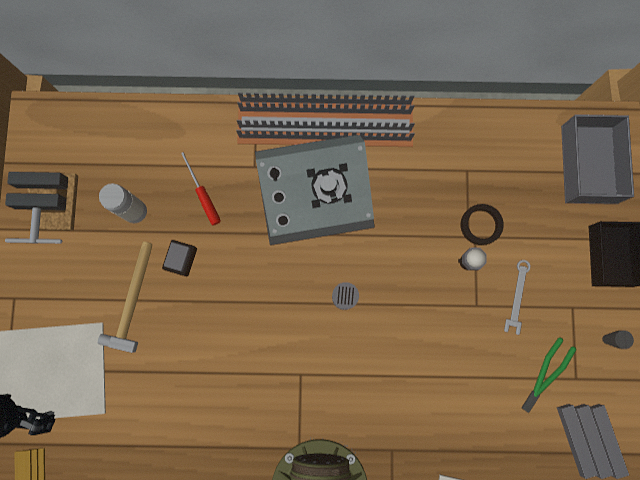

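View pics/c1.png

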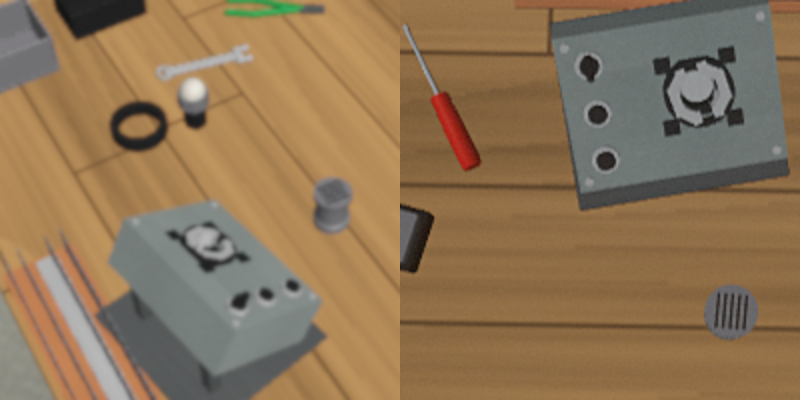

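View pics/c2.png

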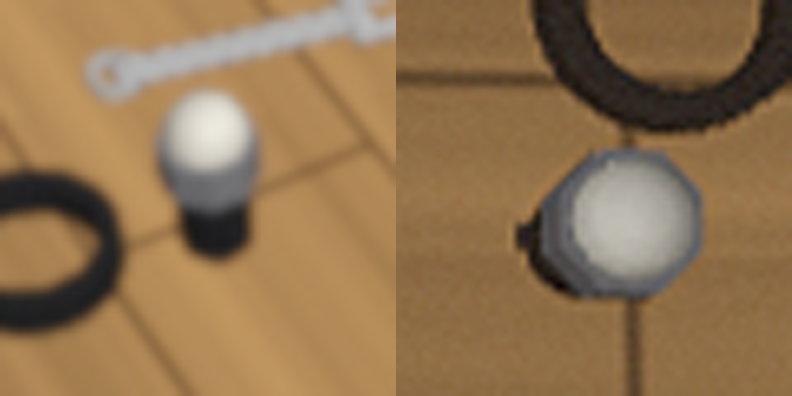

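The top picture shows the beacon at about (473,257) with one lug showing on the left at (459.5,261). The socket is at (329,186), on a cover with four corner screws, and the sounder is at (346,296). Next I triangulate these and rectify the socket mouth.

```bash
cat > h.py <<'E'
import numpy as np,cv2
from workcell import arm
from scipy.spatial.transform import Rotation as R
def P(im): return im["K"]@im["view"][:3]
def tri(Pa,Pb,a,b):
    X=cv2.triangulatePoints(Pa,Pb,np.float64(a).reshape(2,1),np.float64(b).reshape(2,1))[:,0];return X[:3]/X[3]
def proj(Pm,X):
    q=np.c_[np.atleast_2d(X),np.ones(len(np.atleast_2d(X)))]@Pm.T;return q[:,:2]/q[:,2:]
def onz(im,uv,z):
    V=im["view"];Rm=V[:3,:3];c=-Rm.T@V[:3,3];d=Rm.T@np.linalg.inv(im["K"])@[*uv,1];return c+d*(z-c[2])/d[2]
E
python3 - <<'E'
from h import *
S=arm.get_image("scene");T=arm.get_image("top");Ps,Pt=P(S),P(T)
np.savez("cams",Ps=Ps,Pt=Pt)
sc=[(346,268.5),(307,282.5),(296.5,222.5),(257.5,231)];tp=[(275,231.5),(262,164),(368,215),(360,148.5)]
def refine(img,p):
    g=cv2.cvtColor(img,cv2.COLOR_RGB2GRAY).astype(float);x,y=map(round,p);w=g[y-4:y+5,x-4:x+5];w=np.clip(w-np.median(w)-8,0,None)
    Y,X=np.mgrid[y-4:y+5,x-4:x+5];return (X*w).sum()/w.sum(),(Y*w).sum()/w.sum()
C=[]
for a,b in zip(sc,tp):
    a,b=refine(S["color"],a),refine(T["color"],b);X=tri(Ps,Pt,a,b);C.append(X)
    print(np.round(a,1),np.round(b,1),X.round(4),"err",(proj(Ps,X)[0]-a).round(1),(proj(Pt,X)[0]-b).round(1))
C=np.array(C);up=(C[1]-C[0]+C[3]-C[2])/2;lf=(C[0]-C[2]+C[1]-C[3])/2
n=np.cross(up,lf);n/=np.linalg.norm(n)
print("up",up.round(4),np.linalg.norm(up),"left",lf.round(4),np.linalg.norm(lf),"n",n.round(3),"tilt",np.degrees(np.arccos(n[2])),"yaws",np.degrees(np.arctan2(up[1],up[0])),np.degrees(np.arctan2(-lf[0],lf[1])),"c",C.mean(0))
# lens
for nm,im,(u,v) in(("s",S,(286,166)),("t",T,(475.5,258))):
    g=im["color"].astype(int);m=((g.min(2)>150)&(g.max(2)-g.min(2)<45)).astype(np.uint8)
    _,l,st,ce=cv2.connectedComponentsWithStats(m);k=l[round(v),round(u)];print(nm,k,st[k],ce[k]);
    if nm=="s":a=ce[k]
    else:b=ce[k]
X=tri(Ps,Pt,a,b);print("lens",X.round(4),(proj(Ps,X)[0]-a).round(1),(proj(Pt,X)[0]-b).round(1))
print("lug@26",onz(T,(459.5,261),.026).round(4))
for t in("sounder","tape","wrench"):
    r=arm.silhouettes("top",t)
    if r: print(t,r[0]["score"],onz(T,r[0]["uv"],.02).round(3))
yaw=np.arctan2(-lf[0],lf[1]);
Rs=R.from_euler("zy",[yaw,-np.pi/6]).as_matrix();print(Rs.round(3))
p=tri(Ps,Pt,(292.5,241.7),(331.1,186.3));print("sock sil",p.round(4))
E
```

```text
[346.  267.6] [274.2 230.7] [0.5798 0.1119 0.1056] err [-0. -0.] [-0.  0.]
[308.  280.8] [261.7 164. ] [0.7126 0.1369 0.1847] err [-0. -0.] [-0.  0.]
[297.  221.7] [368.  214.6] [ 0.6202 -0.1005  0.1058] err [-0. -0.] [-0.  0.]
[257.4 230.3] [359.6 147.7] [ 0.7533 -0.0757  0.1833] err [0.1 0. ] [ 0. -0.]
up [0.1329 0.0249 0.0783] 0.15627631806426867 left [-0.0406  0.2124  0.0006] 0.2162857343031362 n [-0.492 -0.096  0.866] tilt 30.05822388752791 yaws 10.620558650429174 10.81153240940043 c [0.66647211 0.01813598 0.14483825]
s 21 [281 159  12  12 116] [286.36206897 164.5       ]
t 123 [468 252  14  13 149] [474.16107383 258.04697987]
lens [ 0.5276 -0.3459  0.0847] [0.2 0.1] [ 0.1 -0.2]
lug@26 [ 0.5271 -0.3259  0.026 ]
sounder 0.74 [ 0.441 -0.046  0.02 ]
tape 0.56 [ 0.637 -0.403  0.02 ]
wrench 0.82 [ 0.431 -0.46   0.02 ]
[[ 0.851 -0.162 -0.5  ]
 [ 0.188  0.982 -0.   ]
 [ 0.491 -0.094  0.866]]
sock sil [ 0.6762 -0.0158  0.145 ]
```

```bash
cat > fit.py <<'E'
from h import *
from scipy.optimize import minimize
T=arm.get_image("top");S=arm.get_image("scene")
def pts(x,y,yaw):
    def ring(r,z,n=32,o=0): a=np.arange(n)*2*np.pi/n+o;return np.c_[r*np.cos(a),r*np.sin(a),np.full(n,z)]
    o=[np.r_[ring(.016,0),ring(.02,.005),ring(.02,.052)],
       np.r_[ring(.025/np.cos(np.pi/8),.052,8,np.pi/8),ring(.025/np.cos(np.pi/8),.078,8,np.pi/8)],
       np.r_[ring(.021,.078),ring(.021,.085),ring(.012,.1)],
       np.array([(sx*1.0,sy*.0045,z) for sx in(-.027,.027) for sy in(-1,1) for z in(.022,.03)])]
    M=R.from_euler("z",yaw).as_matrix();return [q@M.T+[x,y,0] for q in o]
K=8
def mask(Pm,p,c,w=30):
    m=np.zeros((2*w*K,2*w*K),np.uint8)
    for q in pts(*p):
        u=(proj(Pm,q)-np.array(c)+w+.5)*K;cv2.fillConvexPoly(m,cv2.convexHull(np.round(u).astype(np.int32)),1)
    return cv2.resize(m.astype(np.float32),(2*w,2*w),interpolation=cv2.INTER_AREA)
obs=[]
for nm,im,c in(("scene",S,(285,172)),("top",T,(473,256))):
    g=im["color"][c[1]-30:c[1]+30,c[0]-30:c[0]+30].astype(int);s=cv2.GaussianBlur((g[...,0]-g[...,2]).astype(np.float32),(0,0),.6)
    m=np.clip((38-s)/30+.5,0,1)
    r=arm.silhouettes(nm,"beacon")[0]["region"][c[1]-30:c[1]+30,c[0]-30:c[0]+30]
    obs.append((P(im),c,m*cv2.dilate(r.astype(np.uint8),np.ones((5,5)))))
def cost(p): return sum(np.abs(mask(a,p,c)-m).sum() for a,c,m in obs)
best=[]
for y0 in np.radians(np.arange(45,136,7.5)):
    r=minimize(lambda q:cost((q[0]/100,q[1]/100,q[2])),[52.6,-34.6,y0],method="Nelder-Mead",options=dict(initial_simplex=np.array([[52.6,-34.6,y0]]*4)+np.array([[0,0,0],[.5,0,0],[0,.5,0],[0,0,.15]])))
    best.append((r.fun,r.x[0],r.x[1],np.degrees(r.x[2])))
best.sort();print(np.round(best[:5],2))
# socket rectified
yaw=np.radians(10.7);Rs=R.from_euler("zy",[yaw,-np.pi/6]).as_matrix();n=Rs[:,2];p0=np.array([.6665,.0181,.1448])+.008*n
d=np.array([.6762,-.0158,.145])+.008*n; q=Rs.T@(d-p0); print(q); d=p0+Rs[:,0]*q[0]+Rs[:,1]*q[1]
out=[]
for im in(T,S):
    N=400;sc=.00025
    w=np.array([(a,b) for a,b in((-1,-1),(1,-1),(1,1),(-1,1))])*.05
    W=d+np.outer(-w[:,1],Rs[:,0])+np.outer(-w[:,0],Rs[:,1])   # image up = +x, right = -y
    H=cv2.getPerspectiveTransform(proj(P(im),W).astype(np.float32),np.float32([(0,0),(N,0),(N,N),(0,N)]))
    o=cv2.warpPerspective(im["color"],H,(N,N),flags=cv2.INTER_CUBIC);out.append(o)
o=np.hstack(out)[...,::-1].copy()
for k in(0,400):
    cv2.line(o,(k+195,200),(k+205,200),(0,0,255));cv2.line(o,(k+200,195),(k+200,205),(0,0,255))
cv2.imwrite("pics/rect.png",o);print("d",d)
E
python3 fit.py
```

```text
[[ 62.85  52.88 -35.    90.09]
 [ 63.6   52.89 -34.99  88.  ]
 [ 63.68  52.86 -34.99  89.54]
 [ 63.71  52.88 -34.98  87.85]
 [ 63.73  52.89 -35.    89.07]]
[ 0.00205855 -0.03488882 -0.00467679]
d [ 0.6698616  -0.0158      0.15597843]
```

View pics/rect.png

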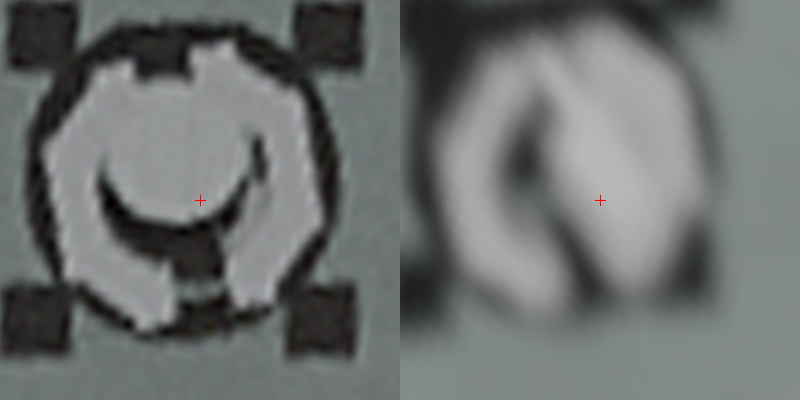

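The rectified view on the left (0.25 mm per pixel) shows the bore centre near (183,180). The slots are at (163,65) and (200,285), so about +9.5° in the socket frame. I refine the centre numerically and overlay the beacon fit.

```bash
sed -i 's/^best=\[\]/if __name__!="__main__": raise SystemExit\nbest=[]/' fit.py; cat > ref.py <<'E'
exec(open("fit.py").read().split("if __name__")[0])
yaw=np.radians(10.7);Rs=R.from_euler("zy",[yaw,-np.pi/6]).as_matrix();d=np.array([.66986,-.0158,.15598])
cs=[];N=800
for im,lo in((T,130),(S,148)):
    w=np.array([(-1,-1),(1,-1),(1,1),(-1,1)])*.05
    W=d+np.outer(-w[:,1],Rs[:,0])+np.outer(-w[:,0],Rs[:,1]);px=proj(P(im),W).astype(np.float32)
    H=cv2.getPerspectiveTransform(px,np.float32([(0,0),(N,0),(N,N),(0,N)]))
    g=cv2.cvtColor(cv2.warpPerspective(im["color"],H,(N,N),flags=cv2.INTER_LINEAR),cv2.COLOR_RGB2GRAY)
    _,l,st,ce=cv2.connectedComponentsWithStats((g>lo).astype(np.uint8));k=l[300,110] or l[320,620]
    ct=max(cv2.findContours((l==k).astype(np.uint8),0,1)[0],key=cv2.contourArea);h=cv2.convexHull(ct);m=cv2.moments(h)
    c=np.array([m["m10"],m["m01"]])/m["m00"];print("lip centre (.25mm px)",c/2,"r",np.sqrt(m["m00"]/np.pi)/8,st[k])
    cs.append(cv2.perspectiveTransform(c.reshape(1,1,2),np.linalg.inv(H.astype(float)))[0,0])
    if im is T:
        black=(g<75).astype(float)
        best=[]
        for th in np.radians(np.arange(-30,30.1,.5)):
            s=0
            for o in(0,np.pi):
                for rr in np.arange(22,31,.5):
                    for e in np.linspace(-6.5,6.5,27):
                        x=rr*np.cos(th+o)-e*np.sin(th+o);y=rr*np.sin(th+o)+e*np.cos(th+o)
                        s+=255-int(g[int(c[1]-8*x),int(c[0]-8*y)])
            best.append((s,np.degrees(th)))
        b=sorted(best)[::-1];print("slot angle",b[:5])
print(cs);X=tri(P(S),P(T),cs[1],cs[0]);print("lip centre",X.round(4),"err",proj(P(S),X)[0]-cs[1],proj(P(T),X)[0]-cs[0],"in plane frame",Rs.T@(X-d))
tiles=[]
for p in((.5288,-.35,np.pi/2),(.5276,-.347,np.pi/2)):
  print(p,cost(p))
  for im,(Pm,c,m) in zip((S,T),obs):
    g=cv2.resize(im["color"][c[1]-30:c[1]+30,c[0]-30:c[0]+30],(390,300)if 0 else(300,300),interpolation=cv2.INTER_CUBIC)[...,::-1].copy()
    for q in pts(*p):
        u=((proj(Pm,q)-np.array(c)+30.5)*5);cv2.polylines(g,[cv2.convexHull(np.round(u).astype(np.int32))],True,(0,255,0),1)
    tiles.append(g)
cv2.imwrite("pics/ov.png",np.vstack([np.hstack(tiles[:2]),np.hstack(tiles[2:])]))
E
python3 ref.py
```

```text
lip centre (.25mm px) [183.11676254 186.21891906] r 34.17187923818721 [    96     90    543    563 165444]
slot angle [(162087, np.float64(10.0)), (162020, np.float64(9.5)), (161923, np.float64(10.5)), (161781, np.float64(9.0)), (161518, np.float64(11.0))]
lip centre (.25mm px) [171.45100059 168.02845368] r 30.623449090674537 [   103     80    483    517 127794]
[array([329.35621416, 186.33735745]), array([294.4845801 , 240.94402387])]
lip centre [ 0.6734 -0.0112  0.1528] err [0.12638667 0.03162622] [ 0.06948877 -0.08245214] in plane frame [ 0.0023215   0.00421307 -0.00452376]
(0.5288, -0.35, 1.5707963267948966) 62.87023
(0.5276, -0.347, 1.5707963267948966) 122.79808
```

View pics/ov.png

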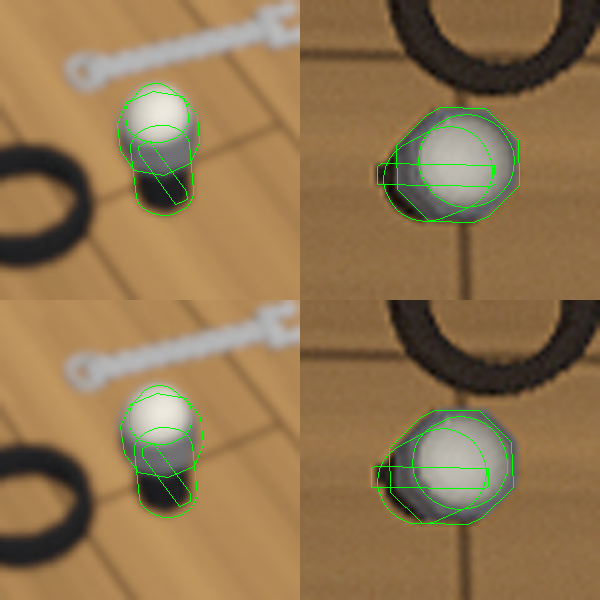

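Both overlays match the beacon fit: centre (0.529,-0.350), lug axis along world y, yaw 90°. Slot angle is about +10° in the socket frame. Next I write a move helper and approach the beacon.

```bash
cat > mv.py <<'E'
from h import *
yaw=np.radians(10.7);Rs=R.from_euler("zy",[yaw,-np.pi/6]).as_matrix()
M=np.array([.66986,-.0158,.15598])+Rs@[.0035,.0042,-.002]
def delta(p,Rt):
    s=arm.get_state();Rc=R.from_rotvec(s["ee_rot"]);t=Rc.as_matrix().T@(np.array(p)-s["position"])*100
    a=np.degrees((Rc.inv()*R.from_matrix(Rt)).as_rotvec())
    print("t",t.round(2),"a",a.round(1),"clock",round(s["clock"],2),"q",np.degrees(s["joint_positions"]).round(0),"f",s["force"].round(1),"tq",s["torque"].round(2),"w",s["gripper_width"])
def down(psi): # tool y at angle psi (deg), z down
    a=np.radians(psi);y=np.array([np.cos(a),np.sin(a),0]);z=np.array([0,0,-1.]);return np.c_[np.cross(y,z),y,z]
def sock(psi): # tool y at psi deg in socket frame, z into the socket
    return Rs@down(psi)
def insock(depth,psi,off=.068): return M+Rs[:,2]*(off-depth),sock(psi)
def where(off=.068):
    s=arm.get_state();l=Rs.T@(s["position"]-M);y=Rs.T@R.from_rotvec(s["ee_rot"]).as_matrix()
    print("sock xy mm",(l[:2]*1000).round(2),"depth",round((off-l[2])*1000,2),"psi",np.degrees(np.arctan2(y[1,1],y[0,1])).round(1),"F sock",(Rs.T@s["force"]).round(1),"Tq",(Rs.T@s["torque"]).round(2),"tilt err",y[:,2].round(3),"clock",round(s["clock"],2),"w",round(s["gripper_width"],4))
E
python3 -c "
from mv import *
print(M);delta((.5288,-.35,.20),down(135))"
```

```text
[ 0.67316306 -0.01102319  0.15557762]
t [61.57 75.19  5.01] a [  0.   -0.  115.4] clock 1.25 q [ 89.   2.   5.   0. -93. -19.] f [ 0.4  0.  -0.6] tq [ 0.04 -0.05 -0.03] w 0.08550316713659081
```

Emit:
step_arm --series '[{"tx": 5.1, "ty": 6.3, "tz": 0.4, "az": 7}, {"tx": 7.7, "ty": 9.4, "tz": 0.6, "az": 14}, {"tx": 10.3, "ty": 12.5, "tz": 0.8, "az": 21}, {"tx": 12.8, "ty": 15.7, "tz": 1.0, "az": 28}, {"tx": 15.4, "ty": 18.8, "tz": 1.2, "az": 35}, {"tx": 18, "ty": 22, "tz": 1.4, "az": 42}, {"tx": 20.5, "ty": 25, "tz": 1.6, "az": 49}, {"tx": 23, "ty": 28.2, "tz": 1.8, "az": 56}]' --gripper 8.5

```text
invalid input at $.series[0]: expected keys tx, ty, tz, ax, ay, az
```

```bash
python3 -c "
from mv import *
print(arm.get_state()['position']);delta((.5288,-.35,.20),down(135))"
```

```text
[0.20163482 0.56508075 0.24994578]
t [61.57 75.19  5.01] a [  0.   -0.  115.4] clock 1.25 q [ 89.   2.   5.   0. -93. -19.] f [ 0.4  0.  -0.6] tq [ 0.04 -0.05 -0.03] w 0.08550316713659081
```

All six keys are needed.

Emit:
step_arm --series '[{"tx": 2.6, "ty": 3.1, "tz": 0.2, "ax": 0, "ay": 0, "az": 7}, {"tx": 5.1, "ty": 6.3, "tz": 0.4, "ax": 0, "ay": 0, "az": 14}, {"tx": 7.7, "ty": 9.4, "tz": 0.6, "ax": 0, "ay": 0, "az": 21}, {"tx": 10.3, "ty": 12.5, "tz": 0.8, "ax": 0, "ay": 0, "az": 28}, {"tx": 12.8, "ty": 15.7, "tz": 1.0, "ax": 0, "ay": 0, "az": 35}, {"tx": 15.4, "ty": 18.8, "tz": 1.2, "ax": 0, "ay": 0, "az": 42}, {"tx": 18, "ty": 22, "tz": 1.4, "ax": 0, "ay": 0, "az": 49}, {"tx": 20.5, "ty": 25, "tz": 1.6, "ax": 0, "ay": 0, "az": 56}]' --gripper 8.5

```text
clock: 1.92
position: [0.3108, 0.2588, 0.2342]
ee_rot: [-2.476, 1.932, 0.0]
force: [1.0, 0.2, 0.2]
gripper_width: 0.0846
grip_force: 0.0
```

```bash
python3 -c "
from mv import *
print(arm.get_state()['position']);delta((.5288,-.35,.20),down(135))"
```

```text
[0.31083574 0.25877919 0.23422162]
t [64.35 -6.36  3.37] a [-0.   0.1 59.1] clock 1.92 q [ 69. -29. -23.   0. -96. -55.] f [1.  0.2 0.2] tq [ 0.04 -0.16  0.03] w 0.08460168492895954
```

Emit:
step_arm --series '[{"tx": 4.0, "ty": -0.4, "tz": 0.2, "ax": 0, "ay": 0, "az": 4}, {"tx": 8.0, "ty": -0.8, "tz": 0.4, "ax": 0, "ay": 0, "az": 8}, {"tx": 12, "ty": -1.2, "tz": 0.6, "ax": 0, "ay": 0, "az": 12}, {"tx": 16, "ty": -1.6, "tz": 0.8, "ax": 0, "ay": 0, "az": 16}, {"tx": 20, "ty": -2, "tz": 1.0, "ax": 0, "ay": 0, "az": 20}, {"tx": 24, "ty": -2.4, "tz": 1.2, "ax": 0, "ay": 0, "az": 24}, {"tx": 28, "ty": -2.8, "tz": 1.4, "ax": 0, "ay": 0, "az": 28}, {"tx": 32, "ty": -3.2, "tz": 1.6, "ax": 0, "ay": 0, "az": 32}]'

```text
clock: 2.58
position: [0.4213, -0.0435, 0.2185]
ee_rot: [-1.849, 2.537, -0.001]
force: [0.6, 1.5, -0.0]
gripper_width: 0.085
grip_force: 0.0
```

```bash
python3 -c "
from mv import *
print(arm.get_state()['position']);delta((.5288,-.35,.20),down(135))"
```

```text
[ 0.42125061 -0.04348288  0.21848039]
t [ 25.89 -19.62   1.85] a [-0.1  0.1 27.2] clock 2.58 q [ 22. -26. -23.   0. -93. -40.] f [ 0.6  1.5 -0. ] tq [ 0.12 -0.12  0.01] w 0.08495358896494397
```

Emit:
step_arm --series '[{"tx": 3.2, "ty": -2.4, "tz": 0.3, "ax": 0, "ay": 0, "az": 3.5}, {"tx": 6.4, "ty": -4.9, "tz": 0.5, "ax": 0, "ay": 0, "az": 7}, {"tx": 9.7, "ty": -7.4, "tz": 0.7, "ax": 0, "ay": 0, "az": 10.5}, {"tx": 13, "ty": -9.8, "tz": 0.9, "ax": 0, "ay": 0, "az": 14}, {"tx": 16.2, "ty": -12.3, "tz": 1.2, "ax": 0, "ay": 0, "az": 17.5}, {"tx": 19.5, "ty": -14.8, "tz": 1.4, "ax": 0, "ay": 0, "az": 21}, {"tx": 22.7, "ty": -17.2, "tz": 1.6, "ax": 0, "ay": 0, "az": 24.5}, {"tx": 25.6, "ty": -19.5, "tz": 1.8, "ax": 0, "ay": 0, "az": 27.2}]'

```text
clock: 3.25
position: [0.5294, -0.347, 0.1996]
ee_rot: [1.201, -2.903, 0.0]
force: [0.7, 0.9, 0.2]
gripper_width: 0.085
grip_force: 0.0
```

```bash
python3 -c "
from mv import *
print(arm.get_state()['position']);delta((.5288,-.35,.068),down(135))"
```

```text
[ 0.52941171 -0.34698591  0.19957461]
t [ 0.25 -0.17 13.16] a [ 0.  -0.  -0.1] clock 3.25 q [-15.   7.   5.   0. -88. -30.] f [0.7 0.9 0.2] tq [ 0.12 -0.14  0.06] w 0.08500139416087897
```

Emit:
step_arm --series '[{"tx": 0.25, "ty": -0.12, "tz": 2.6, "ax": 0, "ay": 0, "az": 0}, {"tx": 0.25, "ty": -0.12, "tz": 5.2, "ax": 0, "ay": 0, "az": 0}, {"tx": 0.25, "ty": -0.12, "tz": 7.8, "ax": 0, "ay": 0, "az": 0}, {"tx": 0.25, "ty": -0.12, "tz": 10.4, "ax": 0, "ay": 0, "az": 0}, {"tx": 0.25, "ty": -0.12, "tz": 12.2, "ax": 0, "ay": 0, "az": 0}, {"tx": 0.25, "ty": -0.12, "tz": 13.1, "ax": 0, "ay": 0, "az": 0}, {"tx": 0.25, "ty": -0.12, "tz": 13.1, "ax": 0, "ay": 0, "az": 0}]'

```text
clock: 3.83
position: [0.5272, -0.3465, 0.0664]
ee_rot: [1.205, -2.898, -0.005]
force: [-0.4, -0.2, -0.2]
gripper_width: 0.0855
grip_force: 0.0
```

```bash
python3 - <<'E'
from mv import *
print(arm.get_state()['position']);delta((.5288,-.35,.068),down(135))
S=arm.get_image("scene")["color"][105:225,215:375];T=arm.get_image("top")["color"][195:315,400:520]
f=lambda i:cv2.resize(i,None,fx=2.8,fy=2.8,interpolation=cv2.INTER_CUBIC)[...,::-1]
cv2.imwrite("pics/g1.png",np.hstack([f(S),f(T)]))
E
```

```text
[ 0.52719617 -0.34651622  0.0664292 ]
t [ 0.13 -0.36 -0.16] a [ 0.2 -0.1  0.1] clock 3.83 q [-15.  10.  -6.  -0. -74. -30.] f [-0.4 -0.2 -0.2] tq [-0.01 -0.   -0.03] w 0.08548823485699729
```

View pics/g1.png

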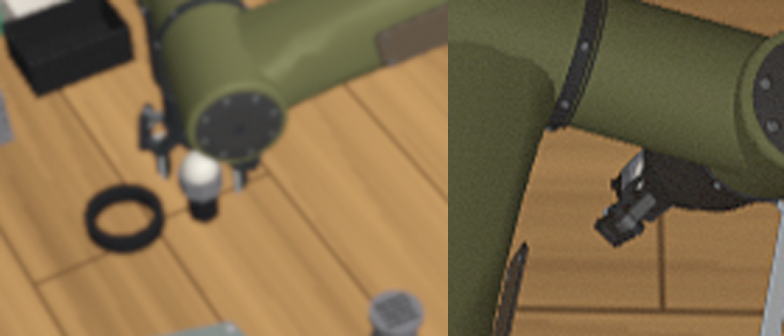

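The picture shows the fingers astride the beacon at the right height. I make a small centring correction before closing.

```bash
python3 -c "
from mv import *
delta((.5288,-.35,.068),down(135))"
```

```text
t [ 0.19 -0.18  0.22] a [-0.1 -0.   0.2] clock 3.93 q [-15.  10.  -6.   0. -74. -30.] f [ 0.3 -0.1  1. ] tq [ 0.06 -0.02  0.01] w 0.08510855014292827
```

```bash
cat > log.txt <<'E'
20.5 25 1.6 0 0 56
32 -3.2 1.6 0 0 32
25.6 -19.5 1.8 0 0 27.2
.25 -.12 13.1 0 0 0
E
cat >> mv.py <<'E'
def cmd():
    p=np.array([.202,.565,.25]);r=R.from_rotvec([3.094,-.536,0]);r=R.from_rotvec(r.as_rotvec()/np.linalg.norm(r.as_rotvec())*np.pi)
    for l in np.loadtxt("log.txt",ndmin=2): p=p+r.apply(l[:3]/100);r=r*R.from_rotvec(np.radians(l[3:]))
    return p,r
def cdelta(p,Rt):
    pc,rc=cmd();print("cmd t",(rc.inv().apply(np.array(p)-pc)*100).round(2),"a",np.degrees((rc.inv()*R.from_matrix(Rt)).as_rotvec()).round(2))
E
python3 - <<'E'
from mv import *
print(cmd()[0]);cdelta((.5288,-.35,.068),down(135))
for i in range(4):
    print(arm.get_state()["position"].round(4));arm.silhouettes("top","socket")
E
```

```text
[ 0.52848905 -0.34719176  0.069     ]
cmd t [ 0.18 -0.22  0.1 ] a [0.   0.   0.14]
[ 0.5288 -0.3474  0.0702]
[ 0.5292 -0.3475  0.071 ]
[ 0.5294 -0.3475  0.0713]
[ 0.5293 -0.3474  0.0711]
```

Emit:
step_arm --series '[{"tx": 0.2, "ty": -0.2, "tz": 0.2, "ax": 0, "ay": 0, "az": 0}, {"tx": 0.2, "ty": -0.2, "tz": 0.2, "ax": 0, "ay": 0, "az": 0}, {"tx": 0.2, "ty": -0.2, "tz": 0.2, "ax": 0, "ay": 0, "az": 0}]'

```text
clock: 4.38
position: [0.5284, -0.35, 0.0672]
ee_rot: [-1.206, 2.901, -0.0]
force: [-0.1, -1.3, 0.7]
gripper_width: 0.0851
grip_force: 0.0
```

Emit:
step_arm --series '[{"tx": 0, "ty": 0, "tz": 0, "ax": 0, "ay": 0, "az": 0}, {"tx": 0, "ty": 0, "tz": 0, "ax": 0, "ay": 0, "az": 0}, {"tx": 0, "ty": 0, "tz": 0, "ax": 0, "ay": 0, "az": 0}, {"tx": 0, "ty": 0, "tz": 0, "ax": 0, "ay": 0, "az": 0}, {"tx": 0, "ty": 0, "tz": 0, "ax": 0, "ay": 0, "az": 0}, {"tx": 0, "ty": 0, "tz": 0, "ax": 0, "ay": 0, "az": 0}, {"tx": 0, "ty": 0, "tz": 0, "ax": 0, "ay": 0, "az": 0}, {"tx": 0, "ty": 0, "tz": 0, "ax": 0, "ay": 0, "az": 0}]' --gripper 4 --grip_force 80

```text
clock: 5.05
position: [0.5287, -0.35, 0.0675]
ee_rot: [-1.206, 2.9, -0.001]
force: [0.5, -0.1, 2.0]
gripper_width: 0.0487
grip_force: 83.7
```

```bash
echo ".2 -.2 .2 0 0 0" >>log.txt; python3 - <<'E'
from mv import *
print(cmd()[0],arm.get_state()["position"]);cdelta((.5288,-.35,.21),down(135));delta((.5288,-.35,.21),down(135))
E
```

```text
[ 0.52849613 -0.35002017  0.067     ] [ 0.5286702  -0.35003495  0.06750375]
cmd t [ -0.02  -0.02 -14.3 ] a [0.   0.   0.14]
t [-1.000e-02 -2.000e-02 -1.425e+01] a [-0.1  0.   0.2] clock 5.05 q [-15.  10.  -6.   0. -74. -29.] f [ 0.5 -0.1  2. ] tq [-0.06 -0.14  0.03] w 0.048730277932667695
```

Emit:
step_arm --series '[{"tx": 0, "ty": 0, "tz": -1.2, "ax": 0, "ay": 0, "az": 0}, {"tx": 0, "ty": 0, "tz": -3.6, "ax": 0, "ay": 0, "az": 0}, {"tx": 0, "ty": 0, "tz": -7, "ax": 0, "ay": 0, "az": 0}, {"tx": 0, "ty": 0, "tz": -10.5, "ax": 0, "ay": 0, "az": 0}, {"tx": 0, "ty": 0, "tz": -14, "ax": 0, "ay": 0, "az": 0}, {"tx": 0, "ty": 0, "tz": -17, "ax": 0, "ay": 0, "az": 0}, {"tx": 0, "ty": 0, "tz": -18, "ax": 0, "ay": 0, "az": 0}]'

```text
clock: 5.63
position: [0.5289, -0.3506, 0.2533]
ee_rot: [-1.205, 2.897, -0.009]
force: [-0.0, -0.3, -0.9]
gripper_width: 0.0489
grip_force: 83.2
```

```bash
echo "0 0 -18 0 0 0" >>log.txt; python3 - <<'E'
from mv import *
print(cmd()[0],arm.get_state()["position"]);p,r=insock(-.030,235,.067);print(p);cdelta(p,r);delta(p,r)
E
```

```text
[ 0.52849613 -0.35002017  0.247     ] [ 0.52889422 -0.3505581   0.25327238]
[ 0.62466306 -0.01102319  0.23958209]
cmd t [-30.81  17.09   0.74] a [  34.52    6.35 -107.66]
t [-30.82  17.16   1.31] a [  34.2    6.1 -107.7] clock 5.63 q [-15.   7.  10.   0. -93. -29.] f [-0.  -0.3 -0.9] tq [-0.05 -0.07 -0.04] w 0.04891333378287146
```

My euler order was extrinsic ("zy") when it should be intrinsic ("ZY"), so the socket frame is about 5° off. I fix that and re-measure from the saved pictures.

```bash
sed -i 's/"zy"/"ZY"/' mv.py fit.py ref.py; python3 - <<'E'
from mv import *
z=np.load("cams.npz");Ps,Pt=z["Ps"],z["Pt"];top=cv2.imread("pics/top0.png");sc=cv2.imread("pics/scene0.png")
n=Rs[:,2];p0=np.array([.66647,.01814,.14484])+.008*n;print(n.round(3))
d=p0+Rs@[.0055,-.0306,0]
o=[];N=800;w=np.array([(-1,-1),(1,-1),(1,1),(-1,1)])*.05;cs=[]
for im,Pm,lo in((top,Pt,130),(sc,Ps,148)):
    W=d+np.outer(-w[:,1],Rs[:,0])+np.outer(-w[:,0],Rs[:,1])
    H=cv2.getPerspectiveTransform(proj(Pm,W).astype(np.float32),np.float32([(0,0),(N,0),(N,N),(0,N)]))
    c=cv2.warpPerspective(im,H,(N,N),flags=cv2.INTER_CUBIC);o.append(cv2.resize(c,(400,400)));g=cv2.cvtColor(c,cv2.COLOR_BGR2GRAY)
    _,l,st,ce=cv2.connectedComponentsWithStats((g>lo).astype(np.uint8));k=np.argmax([0]+[s[4] if s[2]<700 else 0 for s in st[1:]])
    m=cv2.moments(cv2.convexHull(max(cv2.findContours((l==k).astype(np.uint8),0,1)[0],key=cv2.contourArea)));q=np.array([m["m10"],m["m01"]])/m["m00"]
    print("lip",q/2,st[k]);cs.append(cv2.perspectiveTransform(q.reshape(1,1,2),np.linalg.inv(H.astype(float)))[0,0])
    if len(o)==1:
        b=[]
        for th in np.radians(np.arange(-30,30.1,.5)):
            x,y=np.meshgrid(np.r_[22:31:.5],np.linspace(-6.5,6.5,27));s=0
            for t in(th,th+np.pi):
                X=x*np.cos(t)-y*np.sin(t);Y=x*np.sin(t)+y*np.cos(t);s+=g[(q[1]-8*X).astype(int),(q[0]-8*Y).astype(int)].mean()
            b.append((s,np.degrees(th)))
        print(sorted(b)[:4])
X=tri(Ps,Pt,cs[1],cs[0]);print("d",d.round(4),"X",X.round(4),"in frame of d mm",(Rs.T@(X-d)*1000).round(1))
o=np.hstack(o)
for k in(0,400): cv2.circle(o,(k+200,200),85,(0,0,255));cv2.circle(o,(k+200,200),160,(0,255,0))
cv2.imwrite("pics/rect2.png",o)
E
```

```text
[-0.491 -0.093  0.866]
lip [197.28834839 199.35115754] [   120    113    551    571 171066]
[(np.float64(176.2551440329218), np.float64(11.0)), (np.float64(176.41769547325103), np.float64(11.5)), (np.float64(176.64814814814815), np.float64(10.5)), (np.float64(177.13991769547323), np.float64(12.000000000000002))]
lip [193.40338302 191.37760798] [   123    122    530    521 146995]
d [ 0.6729 -0.0118  0.1545] X [ 0.6735 -0.0113  0.153 ] in frame of d mm [-0.2  0.4 -1.6]
```

View pics/rect2.png

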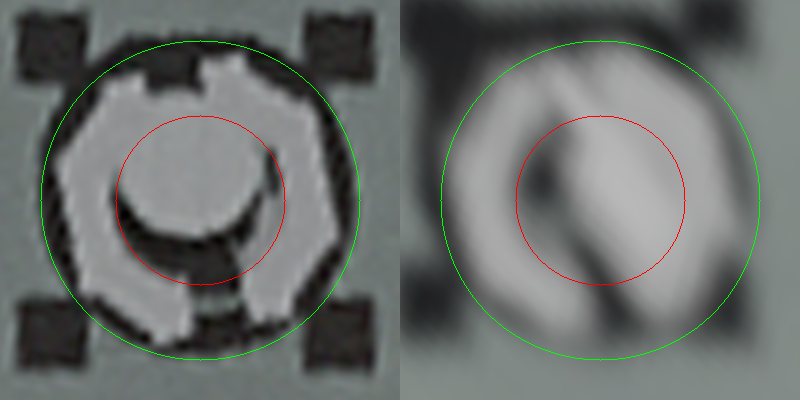

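With the corrected frame, both views agree: the lip centre is near (197,199) in the left picture and the slots run from (174,68) to (216,305), at about +10.5°.

```bash
python3 - <<'E'
s=open("mv.py").read().replace("M=np.array([.66986,-.0158,.15598])+Rs@[.0035,.0042,-.002]","M=np.array([.6729,-.0118,.1545])+Rs@[-.0001,.0006,-.0012]").replace("off=.068","off=.067")
open("mv.py","w").write(s)
E
python3 - <<'E'
from mv import *
p,r=insock(-.030,235.5);print(M,p);cdelta(p,r);delta(p,r)
E
```

```text
[ 0.67329307 -0.01111511  0.15341077] [ 0.62563635 -0.02011994  0.23741523]
cmd t [-30.24  16.38   0.96] a [ 3.5150e+01 -2.0000e-02 -1.0815e+02]
t [-30.25  16.45   1.53] a [  34.8   -0.3 -108.1] clock 5.63 q [-15.   7.  10.   0. -93. -29.] f [-0.  -0.3 -0.9] tq [-0.05 -0.07 -0.04] w 0.04891333378287146
```

Emit:
step_arm --series '[{"tx": -1.9, "ty": 1.0, "tz": 0.1, "ax": 2.2, "ay": 0, "az": -6.7}, {"tx": -3.8, "ty": 2.0, "tz": 0.1, "ax": 4.4, "ay": 0, "az": -13.4}, {"tx": -5.7, "ty": 3.1, "tz": 0.2, "ax": 6.6, "ay": 0, "az": -20.2}, {"tx": -7.6, "ty": 4.1, "tz": 0.2, "ax": 8.8, "ay": 0, "az": -27}, {"tx": -9.5, "ty": 5.1, "tz": 0.3, "ax": 11, "ay": 0, "az": -33.7}, {"tx": -11.4, "ty": 6.1, "tz": 0.3, "ax": 13.2, "ay": 0, "az": -40.4}, {"tx": -13.3, "ty": 7.2, "tz": 0.4, "ax": 15.4, "ay": 0, "az": -47.1}, {"tx": -15, "ty": 8.2, "tz": 0.5, "ax": 17.5, "ay": 0, "az": -53.8}]'

```text
clock: 6.3
position: [0.5755, -0.1841, 0.2406]
ee_rot: [-2.295, 1.935, -0.409]
force: [0.1, 0.1, -1.4]
gripper_width: 0.0489
grip_force: 83.6
```

```bash
echo "-15 8.2 .5 17.5 0 -53.8" >>log.txt; python3 - <<'E'
from mv import *
p,r=insock(-.030,235.5);cdelta(p,r);delta(p,r)
E
```

```text
cmd t [-15.6   -7.47   0.34] a [ 1.766e+01 -2.000e-02 -5.434e+01]
t [-15.35  -7.63   0.25] a [ 17.6   0.1 -54. ] clock 6.3 q [  5. -12. -13.   7. -73.   4.] f [ 0.1  0.1 -1.4] tq [0.25 0.93 0.02] w 0.04889804166275761
```

Emit:
step_arm --series '[{"tx": -1.95, "ty": -0.95, "tz": 0, "ax": 2.2, "ay": 0, "az": -6.7}, {"tx": -3.9, "ty": -1.9, "tz": 0.1, "ax": 4.4, "ay": 0, "az": -13.4}, {"tx": -5.8, "ty": -2.8, "tz": 0.1, "ax": 6.6, "ay": 0, "az": -20.2}, {"tx": -7.8, "ty": -3.7, "tz": 0.2, "ax": 8.8, "ay": 0, "az": -27}, {"tx": -9.8, "ty": -4.7, "tz": 0.2, "ax": 11, "ay": 0, "az": -33.7}, {"tx": -11.7, "ty": -5.6, "tz": 0.3, "ax": 13.2, "ay": 0, "az": -40.4}, {"tx": -13.7, "ty": -6.5, "tz": 0.3, "ax": 15.4, "ay": 0, "az": -47.1}, {"tx": -15.6, "ty": -7.5, "tz": 0.3, "ax": 17.5, "ay": 0, "az": -53.8}]'

```text
clock: 6.97
position: [0.6247, -0.0187, 0.236]
ee_rot: [-2.796, 0.595, -0.702]
force: [0.1, 0.1, -2.3]
gripper_width: 0.0488
grip_force: 83.6
```

Emit:
step_arm --series '[{"tx": 0, "ty": 0, "tz": 0, "ax": 0.2, "ay": 0, "az": -0.5}, {"tx": 0, "ty": 0, "tz": 0, "ax": 0.2, "ay": 0, "az": -0.5}, {"tx": 0, "ty": 0, "tz": 0, "ax": 0.2, "ay": 0, "az": -0.5}, {"tx": 0, "ty": 0, "tz": 0, "ax": 0.2, "ay": 0, "az": -0.5}]'

```text
clock: 7.3
position: [0.6253, -0.0205, 0.2375]
ee_rot: [-2.795, 0.593, -0.706]
force: [0.8, -0.7, -3.2]
gripper_width: 0.0483
grip_force: 83.5
```

```bash
echo "-15.6 -7.5 .3 17.5 0 -53.8
0 0 0 .2 0 -.5" >>log.txt; python3 - <<'E'
from mv import *
p,r=insock(-.030,235.5);cdelta(p,r);delta(p,r);where()
z=np.load("cams.npz")
S=arm.get_image("scene")["color"][160:320,190:350].copy();T=arm.get_image("top")["color"][120:250,240:420].copy()
f=lambda i:cv2.resize(i,(400,400) if i.shape[1]==160 else (400,289),interpolation=cv2.INTER_CUBIC)[...,::-1]
a=f(S);b=np.zeros_like(a);b[:289]=f(T);cv2.imwrite("pics/app.png",np.hstack([a,b]))
E
```

```text
cmd t [-0.03  0.03  0.03] a [-0.02 -0.03 -0.04]
t [ 0.01 -0.05  0.02] a [ 0.1  0.  -0.1] clock 7.3 q [ 19. -19. -21.   5. -58.  46.] f [ 0.8 -0.7 -3.2] tq [-0.35  1.75 -0.  ] w 0.048326195465093036
sock xy mm [-0.31 -0.36] depth -30.23 psi -124.6 F sock [-1.  -0.8 -3.1] Tq [-0.02  1.79  0.01] tilt err [-0.001 -0.001 -1.   ] clock 7.3 w 0.0483
```

View pics/app.png

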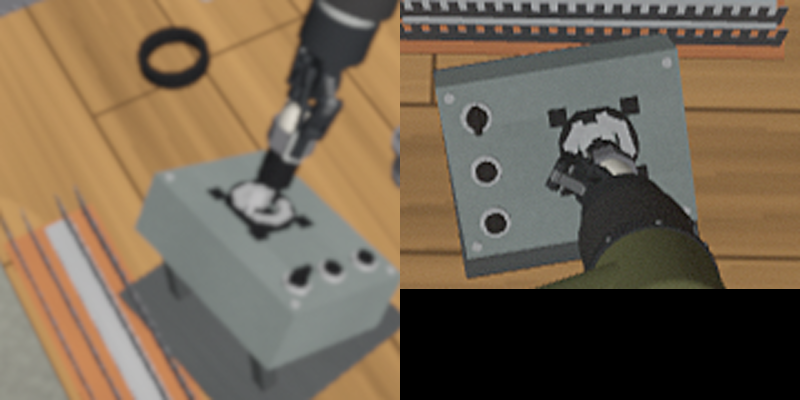

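The beacon hangs just over the socket in both views. I descend along the axis, watching the forces.

Emit:
step_arm --series '[{"tx": 0, "ty": 0, "tz": 0.8, "ax": 0, "ay": 0, "az": 0}, {"tx": 0, "ty": 0, "tz": 1.6, "ax": 0, "ay": 0, "az": 0}, {"tx": 0, "ty": 0, "tz": 2.4, "ax": 0, "ay": 0, "az": 0}, {"tx": 0, "ty": 0, "tz": 2.8, "ax": 0, "ay": 0, "az": 0}, {"tx": 0, "ty": 0, "tz": 3.1, "ax": 0, "ay": 0, "az": 0}, {"tx": 0, "ty": 0, "tz": 3.4, "ax": 0, "ay": 0, "az": 0}, {"tx": 0, "ty": 0, "tz": 3.4, "ax": 0, "ay": 0, "az": 0}]'

```text
clock: 7.98
position: [0.6424, -0.0167, 0.2076]
ee_rot: [-2.795, 0.59, -0.706]
force: [-0.2, -0.3, -2.3]
gripper_width: 0.0488
grip_force: 83.6
```

```bash
echo "0 0 3.4 0 0 0" >>log.txt; python3 -c "
from mv import *
where()"
```

```text
sock xy mm [-0.12  0.24] depth 4.41 psi -124.5 F sock [-1.4 -0.3 -1.9] Tq [-0.    1.82  0.  ] tilt err [-0.001  0.    -1.   ] clock 7.98 w 0.0488
```

Emit:
step_arm --series '[{"tx": 0, "ty": 0, "tz": 0.2, "ax": 0, "ay": 0, "az": 0}, {"tx": 0, "ty": 0, "tz": 0.4, "ax": 0, "ay": 0, "az": 0}, {"tx": 0, "ty": 0, "tz": 0.6, "ax": 0, "ay": 0, "az": 0}, {"tx": 0, "ty": 0, "tz": 0.6, "ax": 0, "ay": 0, "az": 0}, {"tx": 0, "ty": 0, "tz": 0.6, "ax": 0, "ay": 0, "az": 0}]'

```text
clock: 8.4
position: [0.6453, -0.0162, 0.2032]
ee_rot: [-2.794, 0.589, -0.707]
force: [-0.1, 0.1, -1.5]
gripper_width: 0.049
grip_force: 83.6
```

```bash
echo "0 0 .6 0 0 0" >>log.txt; python3 -c "
from mv import *
where()"
```

```text
sock xy mm [0.28 0.23] depth 9.65 psi -124.5 F sock [-0.8  0.1 -1.2] Tq [0.01 1.75 0.05] tilt err [ 0.001  0.    -1.   ] clock 8.4 w 0.049
```

Emit:
step_arm --series '[{"tx": 0, "ty": 0, "tz": 0.3, "ax": 0, "ay": 0, "az": 0}, {"tx": 0, "ty": 0, "tz": 0.6, "ax": 0, "ay": 0, "az": 0}, {"tx": 0, "ty": 0, "tz": 0.9, "ax": 0, "ay": 0, "az": 0}, {"tx": 0, "ty": 0, "tz": 0.9, "ax": 0, "ay": 0, "az": 0}, {"tx": 0, "ty": 0, "tz": 0.9, "ax": 0, "ay": 0, "az": 0}]'

```text
clock: 8.82
position: [0.6497, -0.0153, 0.1951]
ee_rot: [-2.795, 0.589, -0.706]
force: [-0.4, 0.3, -2.1]
gripper_width: 0.049
grip_force: 83.6
```

```bash
echo "0 0 .9 0 0 0" >>log.txt; python3 -c "
from mv import *
where()"
```

```text
sock xy mm [0.11 0.26] depth 18.96 psi -124.5 F sock [-1.4  0.4 -1.6] Tq [-0.03  1.76  0.07] tilt err [ 0.  0. -1.] clock 8.82 w 0.049
```

Emit:
step_arm --series '[{"tx": 0, "ty": 0, "tz": 0.2, "ax": 0, "ay": 0, "az": 0}, {"tx": 0, "ty": 0, "tz": 0.4, "ax": 0, "ay": 0, "az": 0}, {"tx": 0, "ty": 0, "tz": 0.6, "ax": 0, "ay": 0, "az": 0}, {"tx": 0, "ty": 0, "tz": 0.6, "ax": 0, "ay": 0, "az": 0}, {"tx": 0, "ty": 0, "tz": 0.6, "ax": 0, "ay": 0, "az": 0}]'

```text
clock: 9.23
position: [0.6527, -0.0148, 0.19]
ee_rot: [-2.795, 0.589, -0.707]
force: [-0.1, -0.2, -2.2]
gripper_width: 0.0489
grip_force: 83.6
```

```bash
echo "0 0 .6 0 0 0" >>log.txt; python3 -c "
from mv import *
where()"
```

```text
sock xy mm [0.13 0.23] depth 24.85 psi -124.5 F sock [-1.2 -0.2 -1.8] Tq [ 0.04  1.72 -0.03] tilt err [ 0.  0. -1.] clock 9.23 w 0.0489
```

Emit:
step_arm --series '[{"tx": 0, "ty": 0, "tz": 0.15, "ax": 0, "ay": 0, "az": 0}, {"tx": 0, "ty": 0, "tz": 0.3, "ax": 0, "ay": 0, "az": 0}, {"tx": 0, "ty": 0, "tz": 0.4, "ax": 0, "ay": 0, "az": 0}, {"tx": 0, "ty": 0, "tz": 0.4, "ax": 0, "ay": 0, "az": 0}, {"tx": 0, "ty": 0, "tz": 0.4, "ax": 0, "ay": 0, "az": 0}]'

```text
clock: 9.65
position: [0.6547, -0.0144, 0.1867]
ee_rot: [-2.794, 0.589, -0.707]
force: [0.4, -0.0, -1.9]
gripper_width: 0.0491
grip_force: 83.6
```

```bash
echo "0 0 .4 0 0 0" >>log.txt; python3 -c "
from mv import *
where()"
```

```text
sock xy mm [0.25 0.25] depth 28.72 psi -124.5 F sock [-0.6 -0.1 -1.9] Tq [0.01 1.73 0.08] tilt err [ 0.  0. -1.] clock 9.65 w 0.0491
```

Emit:
step_arm --series '[{"tx": 0, "ty": 0, "tz": 0.2, "ax": 0, "ay": 0, "az": 0}, {"tx": 0, "ty": 0, "tz": 0.4, "ax": 0, "ay": 0, "az": 0}, {"tx": 0, "ty": 0, "tz": 0.5, "ax": 0, "ay": 0, "az": 0}, {"tx": 0, "ty": 0, "tz": 0.5, "ax": 0, "ay": 0, "az": 0}, {"tx": 0, "ty": 0, "tz": 0.5, "ax": 0, "ay": 0, "az": 0}]'

```text
clock: 10.07
position: [0.6572, -0.014, 0.1832]
ee_rot: [-2.794, 0.589, -0.708]
force: [-4.6, -0.4, 2.1]
gripper_width: 0.0489
grip_force: 84.5
```

```bash
echo "0 0 .5 0 0 0" >>log.txt; python3 -c "
from mv import *
where()"
```

```text
sock xy mm [0.76 0.18] depth 33.09 psi -124.5 F sock [-2.9  0.5  4.1] Tq [0.25 2.39 0.01] tilt err [ 0.001 -0.    -1.   ] clock 10.07 w 0.0489
```

The axial force rose by about 6 N at 33 mm, which is the spring plunger, so the lugs are in the slots. I push on to about 40 mm.

Emit:
step_arm --series '[{"tx": 0, "ty": 0, "tz": 0.2, "ax": 0, "ay": 0, "az": 0}, {"tx": 0, "ty": 0, "tz": 0.4, "ax": 0, "ay": 0, "az": 0}, {"tx": 0, "ty": 0, "tz": 0.6, "ax": 0, "ay": 0, "az": 0}, {"tx": 0, "ty": 0, "tz": 0.7, "ax": 0, "ay": 0, "az": 0}, {"tx": 0, "ty": 0, "tz": 0.7, "ax": 0, "ay": 0, "az": 0}, {"tx": 0, "ty": 0, "tz": 0.7, "ax": 0, "ay": 0, "az": 0}]'

```text
clock: 10.57
position: [0.6606, -0.0134, 0.1775]
ee_rot: [-2.794, 0.589, -0.708]
force: [-7.9, 0.0, 5.8]
gripper_width: 0.0489
grip_force: 85.0
```

```bash
echo "0 0 .7 0 0 0" >>log.txt; python3 -c "
from mv import *
where()"
```

```text
sock xy mm [0.86 0.13] depth 39.69 psi -124.5 F sock [-3.8  1.5  8.9] Tq [0.51 3.03 0.01] tilt err [ 0.001 -0.    -1.   ] clock 10.57 w 0.0489
```

Emit:
step_arm --series '[{"tx": 0, "ty": 0, "tz": 0.05, "ax": 0, "ay": 0, "az": 4}, {"tx": 0, "ty": 0, "tz": 0.05, "ax": 0, "ay": 0, "az": 8}, {"tx": 0, "ty": 0, "tz": 0.05, "ax": 0, "ay": 0, "az": 12}, {"tx": 0, "ty": 0, "tz": 0.05, "ax": 0, "ay": 0, "az": 12}, {"tx": 0, "ty": 0, "tz": 0.05, "ax": 0, "ay": 0, "az": 12}]'

```text
clock: 10.98
position: [0.6613, -0.0136, 0.1779]
ee_rot: [-2.678, 0.866, -0.666]
force: [-5.9, -0.7, 6.4]
gripper_width: 0.0487
grip_force: 85.0
```

```bash
echo "0 0 .05 0 0 12" >>log.txt; python3 -c "
from mv import *
where();print(arm.get_state()['joint_positions'].round(2))"
```

```text
sock xy mm [ 1.62 -0.24] depth 39.63 psi -136.5 F sock [-1.9  0.4  8.5] Tq [-0.12  2.53 -0.1 ] tilt err [ 0.003 -0.001 -1.   ] clock 10.98 w 0.0487
[ 0.31 -0.21 -0.39  0.08 -0.87  0.59]
```

Emit:
step_arm --series '[{"tx": 0, "ty": 0, "tz": 0, "ax": 0, "ay": 0, "az": 5}, {"tx": 0, "ty": 0, "tz": 0, "ax": 0, "ay": 0, "az": 10}, {"tx": 0, "ty": 0, "tz": 0, "ax": 0, "ay": 0, "az": 15}, {"tx": 0, "ty": 0, "tz": 0, "ax": 0, "ay": 0, "az": 20}, {"tx": 0, "ty": 0, "tz": 0, "ax": 0, "ay": 0, "az": 25}, {"tx": 0, "ty": 0, "tz": 0, "ax": 0, "ay": 0, "az": 30}, {"tx": 0, "ty": 0, "tz": 0, "ax": 0, "ay": 0, "az": 35}, {"tx": 0, "ty": 0, "tz": 0, "ax": 0, "ay": 0, "az": 35}]'

```text
clock: 11.65
position: [0.6611, -0.0137, 0.1778]
ee_rot: [-2.211, 1.58, -0.507]
force: [-6.6, -1.0, 5.9]
gripper_width: 0.0485
grip_force: 85.0
```

```bash
echo "0 0 0 0 0 35" >>log.txt; python3 -c "
from mv import *
where()"
```

```text
sock xy mm [ 1.41 -0.23] depth 39.71 psi -171.8 F sock [-2.8  0.3  8.4] Tq [-0.02  2.67 -0.02] tilt err [ 0.002 -0.001 -1.   ] clock 11.65 w 0.0485
```

Emit:
step_arm --series '[{"tx": 0, "ty": 0, "tz": 0, "ax": 0, "ay": 0, "az": 5}, {"tx": 0, "ty": 0, "tz": 0, "ax": 0, "ay": 0, "az": 10}, {"tx": 0, "ty": 0, "tz": 0, "ax": 0, "ay": 0, "az": 15}, {"tx": 0, "ty": 0, "tz": 0, "ax": 0, "ay": 0, "az": 20}, {"tx": 0, "ty": 0, "tz": 0, "ax": 0, "ay": 0, "az": 25}, {"tx": 0, "ty": 0, "tz": 0, "ax": 0, "ay": 0, "az": 30}, {"tx": 0, "ty": 0, "tz": 0, "ax": 0, "ay": 0, "az": 35}, {"tx": 0, "ty": 0, "tz": 0, "ax": 0, "ay": 0, "az": 35}]'

```text
clock: 12.32
position: [0.661, -0.0137, 0.1775]
ee_rot: [-1.595, 2.12, -0.317]
force: [-7.6, -0.7, 5.9]
gripper_width: 0.0488
grip_force: 85.0
```

```bash
echo "0 0 0 0 0 35" >>log.txt; python3 -c "
from mv import *
where()"
```

```text
sock xy mm [ 1.21 -0.22] depth 39.83 psi 153.2 F sock [-3.7  0.7  8.9] Tq [ 0.04  2.77 -0.09] tilt err [ 0.002 -0.001 -1.   ] clock 12.32 w 0.0488
```

Emit:
step_arm --series '[{"tx": 0, "ty": 0, "tz": 0, "ax": 0, "ay": 0, "az": 2}, {"tx": 0, "ty": 0, "tz": 0, "ax": 0, "ay": 0, "az": 4}, {"tx": 0, "ty": 0, "tz": 0, "ax": 0, "ay": 0, "az": 6}, {"tx": 0, "ty": 0, "tz": 0, "ax": 0, "ay": 0, "az": 6}, {"tx": 0, "ty": 0, "tz": 0, "ax": 0, "ay": 0, "az": 6}]'

```text
clock: 12.73
position: [0.6611, -0.0137, 0.1777]
ee_rot: [-1.482, 2.191, -0.284]
force: [-7.0, -1.0, 5.7]
gripper_width: 0.0492
grip_force: 85.0
```

```bash
echo "0 0 0 0 0 6" >>log.txt; python3 -c "
from mv import *
where()"
```

```text
sock xy mm [ 1.35 -0.28] depth 39.75 psi 147.5 F sock [-3.2  0.3  8.5] Tq [-0.11  2.7  -0.02] tilt err [ 0.002 -0.001 -1.   ] clock 12.73 w 0.0492
```

Emit:
step_arm --series '[{"tx": 0, "ty": 0, "tz": 0, "ax": 0, "ay": 0, "az": 1}, {"tx": 0, "ty": 0, "tz": 0, "ax": 0, "ay": 0, "az": 2}, {"tx": 0, "ty": 0, "tz": 0, "ax": 0, "ay": 0, "az": 3}, {"tx": 0, "ty": 0, "tz": 0, "ax": 0, "ay": 0, "az": 4}, {"tx": 0, "ty": 0, "tz": 0, "ax": 0, "ay": 0, "az": 4}, {"tx": 0, "ty": 0, "tz": 0, "ax": 0, "ay": 0, "az": 4}]'

```text
clock: 13.23
position: [0.6609, -0.0137, 0.1775]
ee_rot: [-1.403, 2.237, -0.26]
force: [-8.2, -1.3, 5.1]
gripper_width: 0.0491
grip_force: 85.0
```

```bash
echo "0 0 0 0 0 4" >>log.txt; python3 -c "
from mv import *
where()"
```

```text
sock xy mm [ 1.13 -0.25] depth 39.79 psi 143.5 F sock [-4.6  0.2  8.6] Tq [0.06 2.98 0.1 ] tilt err [ 0.002 -0.001 -1.   ] clock 13.23 w 0.0491
```

Emit:
step_arm --series '[{"tx": 0, "ty": 0, "tz": 0, "ax": 0, "ay": 0, "az": 1}, {"tx": 0, "ty": 0, "tz": 0, "ax": 0, "ay": 0, "az": 2}, {"tx": 0, "ty": 0, "tz": 0, "ax": 0, "ay": 0, "az": 3}, {"tx": 0, "ty": 0, "tz": 0, "ax": 0, "ay": 0, "az": 3}, {"tx": 0, "ty": 0, "tz": 0, "ax": 0, "ay": 0, "az": 3}]'

```text
clock: 13.65
position: [0.6602, -0.0138, 0.1769]
ee_rot: [-1.344, 2.272, -0.242]
force: [-13.2, -0.8, 7.5]
gripper_width: 0.0487
grip_force: 85.4
```

```bash
echo "0 0 0 0 0 3" >>log.txt; python3 -c "
from mv import *
where()"
```

```text
sock xy mm [ 0.14 -0.24] depth 39.93 psi 140.5 F sock [-7.6  1.7 13. ] Tq [0.56 4.21 0.68] tilt err [-0.    -0.001 -1.   ] clock 13.65 w 0.0487
```

The turn has met its stop: torque rises at about 94°. I ease back along the axis so the spring seats the lugs, then let go.

Emit:
step_arm --series '[{"tx": 0, "ty": 0, "tz": -0.15, "ax": 0, "ay": 0, "az": 0}, {"tx": 0, "ty": 0, "tz": -0.3, "ax": 0, "ay": 0, "az": 0}, {"tx": 0, "ty": 0, "tz": -0.45, "ax": 0, "ay": 0, "az": 0}, {"tx": 0, "ty": 0, "tz": -0.6, "ax": 0, "ay": 0, "az": 0}, {"tx": 0, "ty": 0, "tz": -0.6, "ax": 0, "ay": 0, "az": 0}, {"tx": 0, "ty": 0, "tz": -0.6, "ax": 0, "ay": 0, "az": 0}]'

```text
clock: 14.15
position: [0.6579, -0.014, 0.1805]
ee_rot: [-1.343, 2.272, -0.241]
force: [4.8, -3.0, -4.9]
gripper_width: 0.0486
grip_force: 84.1
```

```bash
echo "0 0 -.6 0 0 0" >>log.txt; python3 -c "
from mv import *
where()"
```

```text
sock xy mm [ 0.03 -0.01] depth 35.69 psi 140.5 F sock [ 1.2 -3.8 -6.3] Tq [-1.38  1.15  0.59] tilt err [ 0. -0. -1.] clock 14.15 w 0.0486
```

Emit:
step_arm --series '[{"tx": 0, "ty": 0, "tz": 0, "ax": 0, "ay": 0, "az": -1}, {"tx": 0, "ty": 0, "tz": 0, "ax": 0, "ay": 0, "az": -2}, {"tx": 0, "ty": 0, "tz": 0, "ax": 0, "ay": 0, "az": -2.5}, {"tx": 0, "ty": 0, "tz": 0, "ax": 0, "ay": 0, "az": -2.5}, {"tx": 0, "ty": 0, "tz": 0, "ax": 0, "ay": 0, "az": -2.5}]'

```text
clock: 14.57
position: [0.6577, -0.0139, 0.1822]
ee_rot: [-1.393, 2.243, -0.256]
force: [-4.0, -2.1, 1.5]
gripper_width: 0.0489
grip_force: 85.4
```

```bash
echo "0 0 0 0 0 -2.5" >>log.txt; python3 -c "
from mv import *
where();print((Rs.T@(cmd()[0]-M)*1000).round(2))"
```

```text
sock xy mm [0.66 0.17] depth 34.16 psi 143.0 F sock [-3.  -1.3  3.5] Tq [-0.33  2.71  0.08] tilt err [ 0.001  0.    -1.   ] clock 14.57 w 0.0489
[4.60e-01 2.00e-02 3.18e+01]
```

Backing off the torsion freed it: the beacon rose to 34 mm, the home depth. Now I open the gripper.

Emit:
step_arm --series '[{"tx": 0, "ty": 0, "tz": 0, "ax": 0, "ay": 0, "az": 0}, {"tx": 0, "ty": 0, "tz": 0, "ax": 0, "ay": 0, "az": 0}, {"tx": 0, "ty": 0, "tz": 0, "ax": 0, "ay": 0, "az": 0}, {"tx": 0, "ty": 0, "tz": 0, "ax": 0, "ay": 0, "az": 0}, {"tx": 0, "ty": 0, "tz": 0, "ax": 0, "ay": 0, "az": 0}, {"tx": 0, "ty": 0, "tz": 0, "ax": 0, "ay": 0, "az": 0}, {"tx": 0, "ty": 0, "tz": 0, "ax": 0, "ay": 0, "az": 0}, {"tx": 0, "ty": 0, "tz": 0, "ax": 0, "ay": 0, "az": 0}]' --gripper 8.5

```text
clock: 15.23
position: [0.6579, -0.0137, 0.1812]
ee_rot: [-1.393, 2.244, -0.255]
force: [-1.0, 0.7, -0.3]
gripper_width: 0.0848
grip_force: 0.0
```

Emit:
step_arm --series '[{"tx": 0, "ty": 0, "tz": -1, "ax": 0, "ay": 0, "az": 0}, {"tx": 0, "ty": 0, "tz": -3, "ax": 0, "ay": 0, "az": 0}, {"tx": 0, "ty": 0, "tz": -6, "ax": 0, "ay": 0, "az": 0}, {"tx": 0, "ty": 0, "tz": -9, "ax": 0, "ay": 0, "az": 0}, {"tx": 0, "ty": 0, "tz": -12, "ax": 0, "ay": 0, "az": 0}, {"tx": 0, "ty": 0, "tz": -15, "ax": 0, "ay": 0, "az": 0}, {"tx": 0, "ty": 0, "tz": -15, "ax": 0, "ay": 0, "az": 0}]'

```text
clock: 15.82
position: [0.5836, -0.0288, 0.3208]
ee_rot: [-1.387, 2.234, -0.262]
force: [0.7, 0.4, 1.8]
gripper_width: 0.0851
grip_force: 0.0
```

```bash
echo "0 0 -15 0 0 0" >>log.txt; python3 - <<'E'
exec(open("fit.py").read().split("K=8")[0])
from mv import *
where()
def base(psi,depth):
    Rb=Rs@R.from_euler("z",psi,degrees=True).as_matrix();return [(q@Rb.T)+M-Rs[:,2]*depth for q in pts(0,0,0)]
t=[]
for im,(x,y) in((S,(240,185)),(T,(275,130))):
    g=cv2.resize(im["color"][y:y+100,x:x+100],(400,400),interpolation=cv2.INTER_CUBIC)[...,::-1].copy();h=g.copy()
    for k,q in enumerate(base(10.5-90,.034)):
        if k in(1,2): cv2.polylines(h,[cv2.convexHull(np.round((proj(P(im),q)-[x,y]+.5)*4).astype(np.int32))],True,(0,255,0),1)
    t+= [h]
cv2.imwrite("pics/fin.png",np.hstack(t))
E
```

```text
sock xy mm [1.49 0.19] depth -117.57 psi 143.0 F sock [-0.1 -0.1  0.1] Tq [ 0.11  1.43 -0.01] tilt err [ 0.005  0.001 -1.   ] clock 15.92 w 0.0848
```

View pics/fin.png

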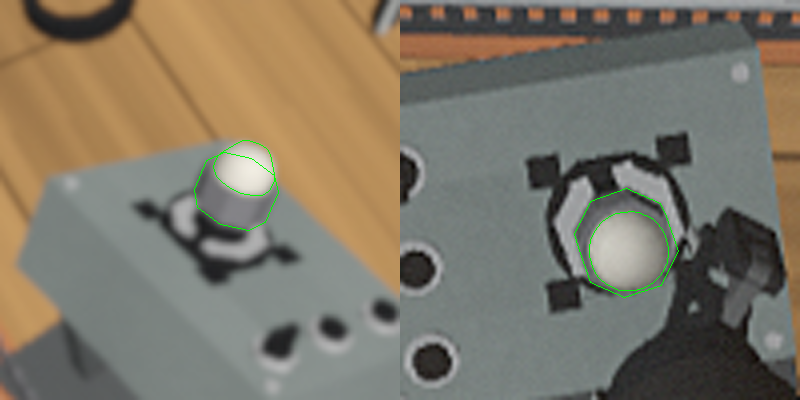

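The beacon stands in the socket, and the outline drawn at the 34 mm home depth matches it in both views. The gripper is clear and touching nothing.

```bash
python3 -c "
from workcell import arm
print(arm.hand_in())"
```

```text
the job is handed in; nothing more can be done
None
```

The beacon is in the socket at its home depth, turned clockwise to the stop and released. I handed the job in at about 16 s with the gripper clear; no verdict came back, and I did not test the lock by pulling on it after letting go.

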